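# Fit the suction nozzle and hold the spring gate of the chip extractor open

## Robot

A 7-joint arm with a two-finger parallel gripper is mounted at the origin on a cart in front of the work surface, level with it; the furniture and walls round the work are solid. World frame = base frame: x ahead of the robot, y to its left, z up, the work surface at z = 0. Lengths are in m, angles in degrees, forces in N, time in s.
With the tool pointing down it reaches from about 0.425 to 0.875 m from the base axis. Payload 4.7 kg.
Tool frame: the origin (TCP) lies midway between the tips of the shut fingers; the grasp point (between the pads) lies 19 mm behind it; z points along the fingers, x is the direction in which the jaws open and shut, and the axes are right-handed (so a half turn about z gives the same grasp; the last joint's range is limited). The gripper opens to 87 mm and grips with 3 to 60 N. Pads are 19 mm wide; open, the fingers measure 117 mm over their backs; the gripper's body (75 mm by 190 mm) begins 51 mm behind the grasp point.
Start: joints at [74.548, 18.392, -4.016, 83.108, 1.295, 78.541, -3.26], TCP at [0.182, -0.624, 0.223] pointing down, gripper open.
Joint ranges: [-163.93, 163.93], [-17.29, 119.83], [-79.2, 71.16], [3.27, 140.29], [-89.18, 269.18], [5.43, 117.66], [-154.24, 154.24]. Speed limits (degrees/s): [147.25, 147.25, 180, 180, 180, 180, 180].

## Interface

Orientations are given as [roll, pitch, yaw] about the fixed x, y, z axes, in that order (R = Rz(yaw) Ry(pitch) Rx(roll)).
In Python, from cell import env gives the robot as it stands.
- The arm moves only by the tool carry_out, never from a script. Its argument "plan" is a list of rows, each an object with "grip": the closure, from 0 (fully open) to 1 (shut); "dp": the shift along the tool's x, y, z in m, a list of three; "rotation": the turn, a rotation vector about the tool's x, y, z in degrees, a list of three. In form: [{"grip": grip, "dp": [dx, dy, dz], "rotation": [wx, wy, wz]}, ...]. A call has 1 to 8 rows; each row shifts and turns the pose as measured when the row begins, along the tool's axes as they then stand; what a row does not reach is not made up. A row lasts 1/12 s, in which the tool goes at most 41.7 mm and 7.16 degrees, less where a joint would pass 70% of its speed; a pose out of reach is approached as far as the arm can. A call is refused whole if a number of a shift passes 0.0417 or a number of a turn 7.16, either way. A call with a gripper value outside its range is refused whole. The fingers move at their own pace and stop on an object; "force" is the grip in N (left out, the last holds). Time passes only in rows, so rows that do not move let the fingers close. It gives the time, the measured TCP pose, the force and the opening at its end, in the units of the state.
- env.get_obs(): the state, without advancing time (a new reading comes with each control period).
- env.read_camera(name): name is "scene" or "top"; returns the picture (480x640x3 uint8, red, green, blue); there is no depth.
- env.camera_params(name): a dict with "fx", "fy", "cx", "cy" (pixels), "R" (3x3) and "t" (3): a world point X has camera coordinates R X + t. Camera axes: x right, y down, z forward; pixel columns grow to the right and rows downward; lengths in m; the calibration is good to about 2 mm. A picture is of the moment at which its call begins. camera_params takes no time and is no camera call.
- env.sign_off(): hands the job in, once; it reports no verdict.
The state is a dict: "time_s": time; "qpos": joint angles; "joint_velocities": joint speeds; "effort": joint torques, N m; "tool_pos": TCP position; "tool_rot": TCP orientation; "force": force on the tool from outside, world axes, zero at the start; "wrist_torque": the same for the moment, N m; "grip_width": finger opening in m.
Only numpy, scipy, OpenCV 4.12 (cv2) and the standard library are available. Lean on these libraries where they do the work, as an engineer would, in place of code of your own. Each camera call takes 0.05 s, during which the arm holds its last target. There are 200 camera calls.

## Task

We are about to drill in the jig and the chip extractor's fan is already running: with its slide gate still shut, push the loose grey suction nozzle fully home onto the extractor's upright round spigot, with its flat mouth turned to the left, toward the drilling jig, and let go of it. Then pull the gate out by its black grip until the red line on the blade stands at the edge of the gate housing, and keep holding it there: the gate springs shut if released, so finish while still holding it. Do not open the gate while the spigot is bare, and do not push the other things on the bench about.

Things in the scene. Friction and masses are not known exactly. Their poses are not given: they have to be found in the camera images.
- extractor: Chip extractor, fixed on the bench: plywood box, top 65 mm up, carrying a flat aluminium gate housing (104 mm wide, top at 87 mm; spring barrels beside it, lower) and an upright tube, the spigot. Origin on the bench below the spigot's axis; z up; -x points from the spigot to the gate's black grip: the way the gate pulls out; +y is its left side, toward the drilling jig. Box x -196 to +66, y -85 to +85 mm.
- spigot_base (a point): Centre of the spigot's foot, on the flat shoulder (91 mm above the bench) on which the nozzle's cuff comes to rest. The spigot is 32 mm tall above this point, 44 mm in outer diameter up to 8 mm, tapering to 41 mm at 26 mm, its last 6 mm bevelled to 36 mm. Same axes as the extractor.
- nozzle: Loose grey nozzle, about 0.2 kg, standing on its black cuff. Origin: centre of the cuff's lower edge; z up. Cuff 52.5 mm outside, 46.5 mm inside, open below, 34 mm deep. Above it an elbow with flat upright cheeks 44 mm apart (y = +-22 mm; z 40 to 80, x -15 to +20 mm): grip there, about 65 mm up. Elbow's top at z = 98 mm. The flared mouth points to +x, 68 mm wide, ending at x = 80 mm.
- nozzle_mouth (a point): Centre of the nozzle's mouth opening, 80 mm in front of the cuff's axis (nozzle +x) and 68 mm above the cuff's lower edge.
- gate (a joint): How far the gate is pulled out, m: 0 shut, 0.055 end stop. At 0.040 the red line on the blade stands exactly at the front edge of the gate housing (black lines at 0.010, 0.020, 0.030). Springs pull it shut with about 5 N when closed and 9.5 N at 0.040 (110 N/m), plus 0.6 N friction.
- gate_grip (a point): Grip point of the gate's black upright grip, 115 mm above the bench: a block 16 mm thick (extractor y), 34 mm long (extractor x), top at 139 mm, on a cross bar 138 mm wide whose top is at 85 mm. 135 mm from the spigot's axis when shut; moves with the gate toward extractor -x.
- toy_car: Loose bystander: small wooden toy car, 62x144x61 mm, at the right. Origin at the middle of its underside.
- tape_measure: Loose bystander: yellow tape measure, 34x82x64 mm, at the left. Origin at the middle of its underside.
- pale_wheel: Loose bystander: pale wooden toy wheel, 42 mm across, 14 mm thick, lying flat. Origin at the middle of its underside.
- dark_wheel: Loose bystander: dark wooden toy wheel, 36 mm across, 14 mm thick, lying flat. Origin at the middle of its underside.

How it is judged:
By the outcome, as a careful person would: the job done as asked, in the order asked, and still so for the second after the job is handed in, while the arm keeps its last pose, push and grip.
It also fails if it takes over 58 s, if anything falls off the work surface, if the arm or the gripper's body presses on something with over 40 N, if the wrist force passes 120 N, or if a joint passes its speed limit or range.

## Working session

There is one attempt and no reset: what is moved stays moved. The work goes in short steps, Python scripts to look and compute and a tool call to move; the robot and the scene stay as the last step left them, time stands still between calls to the robot, and variables do not carry over. Pictures are saved under pics/ and viewed, about 8 in all and at most 12, crops included, and the job is handed in when it is done.

Besides the shell and the picture viewer there is one more tool, called after "Call:" by a JSON object that holds its "method" and its "body". carry_out: Moves the arm, as the interface text tells. Its arguments: {"type":"object","properties":{"plan":{"type":"array","items":{"type":"object","properties":{"grip":{"type":"number"},"dp":{"type":"array","items":{"type":"number"}},"rotation":{"type":"array","items":{"type":"number"}}}}},"force":{"type":"number"}},"required":["plan"]}

```bash
mkdir -p pics; ls; python3 - <<'E'
from cell import env
import cv2
o=env.get_obs();print(o)
for n in("scene","top"):
    im=env.read_camera(n);cv2.imwrite(f"pics/{n}0.png",im[:,:,::-1]);p=env.camera_params(n);print(n,p)
E
```

```text
pics
{'time_s': 0.0, 'qpos': array([74.54899413, 18.4387405 , -4.01728936, 83.17674219,  1.29506664,
       78.54091339, -3.25872443]), 'joint_velocities': array([ 0.02741293,  0.00318257,  0.08343541, -0.01422915, -0.0626686 ,
       -0.02785229, -0.00419706]), 'effort': array([ 9.90130320e-05, -4.91294324e+01, -4.03678771e-01, -3.12527704e+01,
       -6.37904811e-02,  4.37673542e-02,  1.56716665e-04]), 'tool_pos': array([ 0.18179415, -0.62346543,  0.22144926]), 'tool_rot': array([ 1.79994622e+02,  1.11137912e-01, -7.37362519e+01]), 'force': array([-0.4112537 , -0.2966166 ,  0.12554387]), 'wrist_torque': array([-0.04771546, -0.05026346, -0.00891787]), 'grip_width': 0.08727999352129909}
scene {'fx': 451.95542252602354, 'fy': 451.95542252602354, 'cx': 318.52225582862667, 'cy': 240.61880364211038, 'R': array([[-0.6726136 , -0.73986079,  0.01403404],
       [-0.51989851,  0.45897826, -0.72044743],
       [ 0.52658949, -0.49187901, -0.69336754]]), 't': array([0.42210866, 0.37212605, 0.97810219])}
top {'fx': 451.43715410341343, 'fy': 451.43715410341343, 'cx': 318.75737222927603, 'cy': 244.47428229629858, 'R': array([[-1.19312839e-02, -9.99928782e-01, -2.74399222e-04],
       [-9.98011593e-01,  1.19253921e-02, -6.18922143e-02],
       [ 6.18910788e-02, -4.64599976e-04, -9.98082801e-01]]), 't': array([0.01470824, 0.59373383, 1.35764807])}
```

View pics/scene0.png

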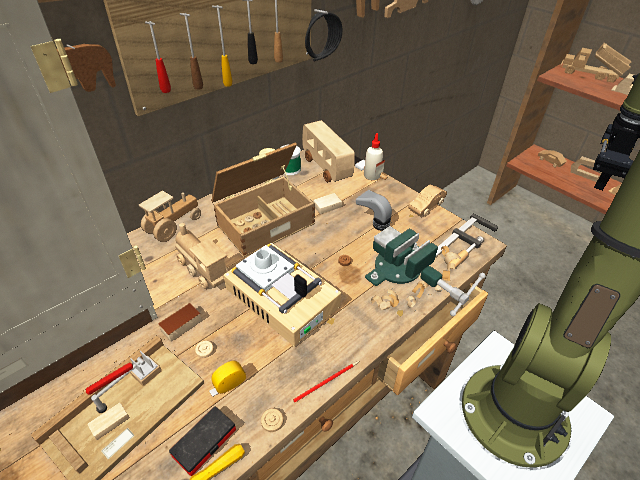

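View pics/top0.png

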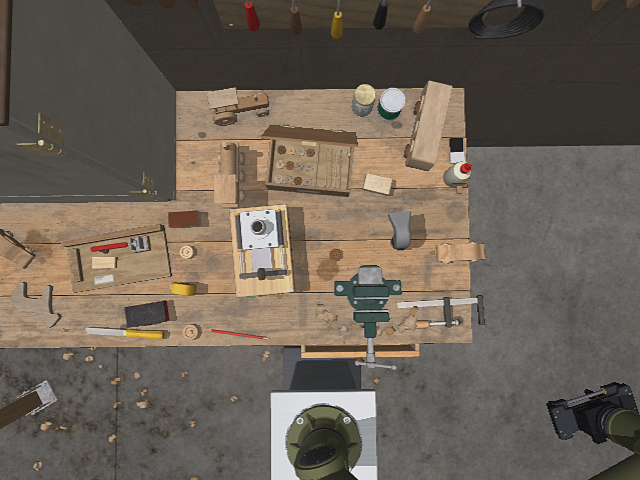

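Scene: the extractor sits at about (265,285), with its grip toward the robot. The nozzle is at about (378,207). In the top view the spigot is at (260,227), the grip at (263,273) and the nozzle at (400,230). Next I'll enlarge both views.

```bash
python3 - <<'E'
import cv2,numpy as np
a=cv2.imread("pics/top0.png")[195:305,225:425]
cv2.imwrite("pics/c1.png",cv2.resize(a,None,fx=4,fy=4,interpolation=2))
b=cv2.imread("pics/scene0.png")[180:350,220:420]
cv2.imwrite("pics/c2.png",cv2.resize(b,None,fx=3.5,fy=3.5,interpolation=2))
E
```

```text
(no output)
```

View pics/c1.png

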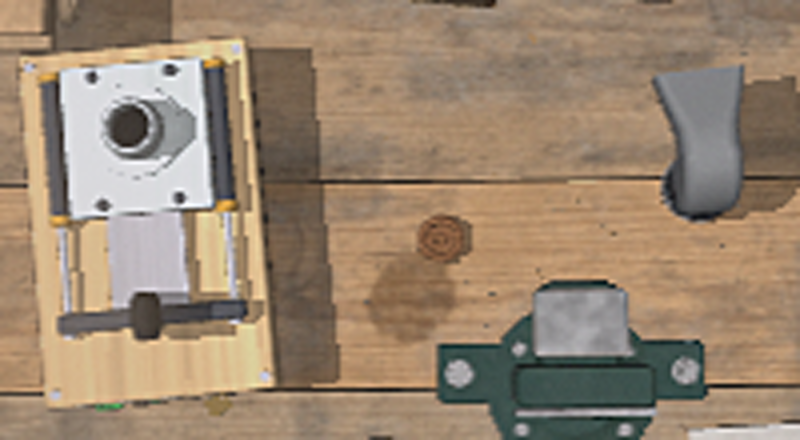

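View pics/c2.png

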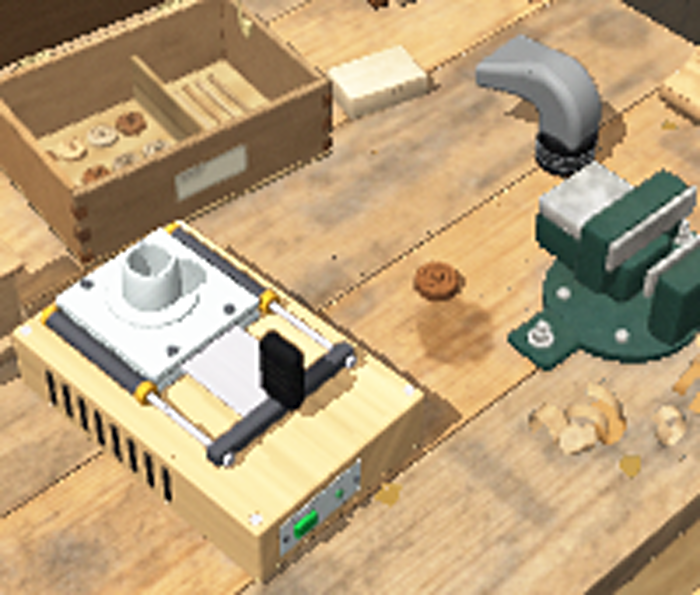

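```bash
cat > h.py <<'E'
import numpy as np
from cell import env
from scipy.optimize import least_squares
P={n:env.camera_params(n) for n in("scene","top")}
def proj(n,X):
    p=P[n];c=np.atleast_2d(X)@np.array(p["R"]).T+p["t"]
    return np.c_[p["fx"]*c[:,0]/c[:,2]+p["cx"],p["fy"]*c[:,1]/c[:,2]+p["cy"]]
def T(q,L):  # planar pose x,y,yaw
    a=np.radians(q[2]);L=np.atleast_2d(np.array(L,float))
    return np.c_[q[0]+L[:,0]*np.cos(a)-L[:,1]*np.sin(a),q[1]+L[:,0]*np.sin(a)+L[:,1]*np.cos(a),L[:,2]]
def fit(obs,q0):
    f=lambda q:np.concatenate([(proj(n,T(q,L))-uv).ravel() for n,L,uv in obs])
    r=least_squares(f,q0,x_scale=[.01,.01,1]);return r.x,r.fun.reshape(-1,2)
def tc(x,y):return [225+(x+.5)/4-.5,195+(y+.5)/4-.5]
def sc(x,y):return [220+(x+.5)/3.5-.5,180+(y+.5)/3.5-.5]
E
python3 - <<'E'
from h import *
np.set_printoptions(precision=4,suppress=True)
ex=[("top",[.066,.085,.065],tc(22,60)),("top",[.066,-.085,.065],tc(245,38)),("top",[-.196,-.085,.065],tc(274,383)),("top",[-.196,.085,.065],tc(48,408)),
("top",[0,0,.123],tc(130,127)),("scene",[0,0,.123],sc(152,260)),("scene",[-.135,0,.139],sc(282,345)),
("scene",[-.196,.085,.065],sc(262,548)),("scene",[-.196,-.085,.065],sc(425,395)),("scene",[.066,.085,.065],sc(14,335))]
q,r=fit(ex,[.6,.1,0]);print(q);print(r)
# nozzle: cuff bottom centre, mouth
nz=[("top",[0,0,.015],tc(695,185)),("top",[.08,.034,.075],tc(653,78)),("top",[.08,-.034,.075],tc(744,66)),("scene",[0,0,.0],sc(567,158))]
q,r=fit(nz,[.6,-.2,0]);print(q);print(r)
Z=.015
print(proj("top",T(q,[[0,0,.098],[0,.022,.06],[0,-.022,.06]])))
E
```

```text
[0.6394 0.1822 4.5024]
[[-1.1834 -0.3581]
 [ 0.3021 -0.0145]
 [ 0.7489  2.2647]
 [-0.682   1.295 ]
 [-0.4232  0.4437]
 [-0.4817  0.4594]
 [ 0.2489 -0.0552]
 [-0.8798 -2.8208]
 [ 1.1023 -0.4148]
 [-1.2342 -1.0274]]
[ 0.6011 -0.2381  6.1155]
[[ 0.7353  0.3565]
 [-0.1537  0.0578]
 [ 0.0719  0.3313]
 [-1.017  -0.0652]]
[[404.2341 239.2366]
 [394.4315 241.0594]
 [409.1855 239.3021]]
```

```bash
cat >> h.py <<'E'
from scipy.spatial.transform import Rotation as Ro
import json
def plan(pos,yaw,step=.04,n=None,roll=180,pitch=0):
    o=env.get_obs();p=np.array(o["tool_pos"]);r=Ro.from_euler("xyz",o["tool_rot"],degrees=True)
    g=Ro.from_euler("xyz",[roll,pitch,yaw],degrees=True);w=(r.inv()*g).as_rotvec(degrees=True);d=np.array(pos)-p
    n=n or max(1,int(np.ceil(max(np.linalg.norm(d)/step,np.linalg.norm(w)/7))))
    print("at",p.round(4),o["tool_rot"].round(2),"F",o["force"].round(1),"w",round(o["grip_width"],4),"t",round(o["time_s"],2),"n",n)
    for i in range(n):
        ri=r*Ro.from_rotvec(w*i/n,degrees=True)
        print((ri.inv().apply(d/n)).round(4).tolist(),(w/n).round(2).tolist())
E
python3 -c "
from h import *
plan([.603,-.238,.2],-84)"
```

```text
at [ 0.1818 -0.6235  0.2216] [ 1.800e+02  1.000e-01 -7.374e+01] F [ 0.1  0.5 -0.2] w 0.087 t 0.1 n 15
[-0.0168, -0.0342, 0.0015] [0.0, 0.01, 0.68]
[-0.0172, -0.0339, 0.0015] [0.0, 0.01, 0.68]
[-0.0176, -0.0337, 0.0015] [0.0, 0.01, 0.68]
[-0.018, -0.0335, 0.0015] [0.0, 0.01, 0.68]
[-0.0184, -0.0333, 0.0015] [0.0, 0.01, 0.68]
[-0.0188, -0.0331, 0.0015] [0.0, 0.01, 0.68]
[-0.0192, -0.0329, 0.0015] [0.0, 0.01, 0.68]
[-0.0196, -0.0326, 0.0015] [0.0, 0.01, 0.68]
[-0.02, -0.0324, 0.0015] [0.0, 0.01, 0.68]
[-0.0204, -0.0322, 0.0015] [0.0, 0.01, 0.68]
[-0.0208, -0.0319, 0.0014] [0.0, 0.01, 0.68]
[-0.0211, -0.0317, 0.0014] [0.0, 0.01, 0.68]
[-0.0215, -0.0314, 0.0014] [0.0, 0.01, 0.68]
[-0.0219, -0.0311, 0.0014] [0.0, 0.01, 0.68]
[-0.0223, -0.0309, 0.0014] [0.0, 0.01, 0.68]
```

Call:
{"method": "carry_out", "body": {"plan": [{"grip": 0, "dp": [-0.017, -0.034, 0], "rotation": [0, 0, 0.7]}, {"grip": 0, "dp": [-0.017, -0.034, 0], "rotation": [0, 0, 0.7]}, {"grip": 0, "dp": [-0.0176, -0.0337, 0], "rotation": [0, 0, 0.7]}, {"grip": 0, "dp": [-0.018, -0.0335, 0], "rotation": [0, 0, 0.7]}, {"grip": 0, "dp": [-0.0184, -0.0333, 0], "rotation": [0, 0, 0.7]}, {"grip": 0, "dp": [-0.0188, -0.033, 0], "rotation": [0, 0, 0.7]}, {"grip": 0, "dp": [-0.0192, -0.033, 0], "rotation": [0, 0, 0.7]}, {"grip": 0, "dp": [-0.0196, -0.0326, 0], "rotation": [0, 0, 0.7]}]}}

```text
time_s: 0.77
tool_pos: [0.4029, -0.4194, 0.2147]
tool_rot: [179.4, 0.3, -81.0]
force: [0.9, 0.1, -1.0]
grip_width: 0.0872
```

Call:
{"method": "carry_out", "body": {"plan": [{"grip": 0, "dp": [-0.02, -0.0324, 0], "rotation": [0, 0, 0.7]}, {"grip": 0, "dp": [-0.02, -0.032, 0], "rotation": [0, 0, 0.7]}, {"grip": 0, "dp": [-0.021, -0.032, 0], "rotation": [0, 0, 0.7]}, {"grip": 0, "dp": [-0.021, -0.0317, 0], "rotation": [0, 0, 0.7]}, {"grip": 0, "dp": [-0.0215, -0.0314, 0], "rotation": [0, 0, 0.7]}, {"grip": 0, "dp": [-0.022, -0.031, 0], "rotation": [0, 0, 0.7]}, {"grip": 0, "dp": [0, 0, 0], "rotation": [0, 0, 0]}]}}

```text
time_s: 1.35
tool_pos: [0.5874, -0.2518, 0.2101]
tool_rot: [179.4, 0.7, -84.8]
force: [-0.5, 1.1, 0.6]
grip_width: 0.0871
```

```bash
python3 -c "
from h import *
plan([.603,-.238,.2],-84)
import cv2
im=env.read_camera('scene')[140:290,260:460,::-1]
cv2.imwrite('pics/s1.png',cv2.resize(im,None,fx=4,fy=4,interpolation=2))"
```

```text
at [ 0.5874 -0.2518  0.2101] [179.39   0.7  -84.82] F [-0.5  1.1  0.6] w 0.0871 t 1.35 n 1
[-0.0122, -0.0169, 0.0101] [0.61, 0.71, -0.81]
```

View pics/s1.png

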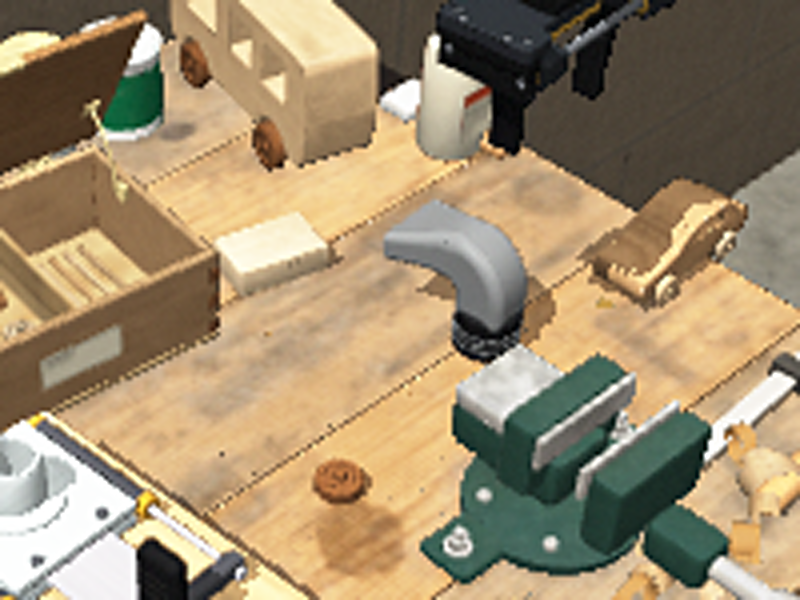

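The gripper is high and clear, and the nozzle's cuff is at crop (487,342), which agrees with the first fit. Next I'll align and go down.

Call:
{"method": "carry_out", "body": {"plan": [{"grip": 0, "dp": [-0.012, -0.016, 0.01], "rotation": [0.6, 0.7, -0.8]}, {"grip": 0, "dp": [0, 0, 0], "rotation": [0, 0, 0]}]}}

```text
time_s: 1.57
tool_pos: [0.5995, -0.242, 0.1986]
tool_rot: [179.7, -0.1, -84.1]
force: [-0.2, 2.5, -0.1]
grip_width: 0.0867
```

```bash
python3 -c "
from h import *
plan([.602,-.238,.075],-84,step=.03)"
```

```text
at [ 0.5995 -0.242   0.1986] [ 1.7974e+02 -1.4000e-01 -8.4090e+01] F [-0.2  2.5 -0.1] w 0.0867 t 1.57 n 5
[-0.0008, -0.0007, 0.0247] [0.05, -0.03, -0.02]
[-0.0008, -0.0007, 0.0247] [0.05, -0.03, -0.02]
[-0.0008, -0.0007, 0.0247] [0.05, -0.03, -0.02]
[-0.0008, -0.0006, 0.0247] [0.05, -0.03, -0.02]
[-0.0008, -0.0006, 0.0247] [0.05, -0.03, -0.02]
```

Call:
{"method": "carry_out", "body": {"plan": [{"grip": 0, "dp": [-0.001, -0.0007, 0.025], "rotation": [0, 0, 0]}, {"grip": 0, "dp": [-0.001, -0.0007, 0.025], "rotation": [0, 0, 0]}, {"grip": 0, "dp": [-0.001, -0.0007, 0.025], "rotation": [0, 0, 0]}, {"grip": 0, "dp": [-0.001, -0.0007, 0.025], "rotation": [0, 0, 0]}, {"grip": 0, "dp": [0, -0.0007, 0.025], "rotation": [0, 0, 0]}, {"grip": 0, "dp": [0, 0, 0], "rotation": [0, 0, 0]}]}}

```text
time_s: 2.07
tool_pos: [0.5976, -0.2442, 0.0689]
tool_rot: [179.6, -0.3, -84.4]
force: [-1.0, 0.1, -0.9]
grip_width: 0.0871
```

```bash
python3 -c "
from h import *
plan([.602,-.238,.046],-84,step=.02)
import cv2
im=env.read_camera('scene')[140:290,260:460,::-1]
cv2.imwrite('pics/s2.png',cv2.resize(im,None,fx=4,fy=4,interpolation=2))"
```

```text
at [ 0.5976 -0.2442  0.0689] [179.57  -0.34 -84.36] F [-1.   0.1 -0.9] w 0.0871 t 2.07 n 2
[-0.003, -0.0026, 0.0114] [0.21, -0.17, -0.18]
[-0.0029, -0.0026, 0.0114] [0.21, -0.17, -0.18]
```

View pics/s2.png

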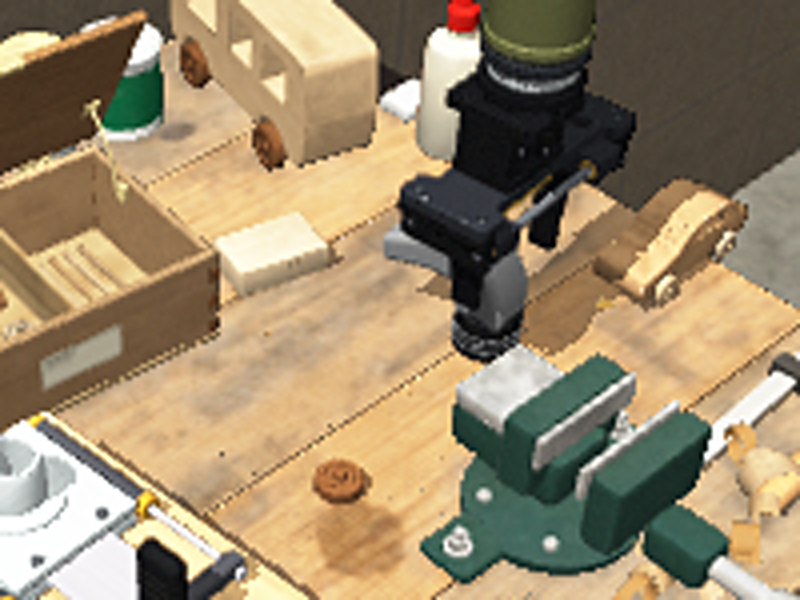

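The fingers straddle the elbow without touching it (left finger at about crop (465,280)). I'll finish the descent and close.

Call:
{"method": "carry_out", "body": {"plan": [{"grip": 0, "dp": [-0.004, -0.003, 0.011], "rotation": [0.3, -0.3, -0.3]}, {"grip": 0, "dp": [-0.003, -0.003, 0.008], "rotation": [0, 0, 0]}, {"grip": 0, "dp": [-0.001, -0.001, 0], "rotation": [0, 0, 0]}]}}

```text
time_s: 2.37
tool_pos: [0.6064, -0.2389, 0.055]
tool_rot: [-179.7, -0.3, -84.2]
force: [0.1, 1.0, 1.5]
grip_width: 0.087
```

```bash
python3 -c "
from h import *
plan([.602,-.238,.046],-84,step=.02)"
```

```text
at [ 0.6064 -0.2389  0.055 ] [-179.72   -0.28  -84.25] F [0.1 1.  1.5] w 0.087 t 2.37 n 1
[-0.0014, 0.0043, 0.009] [-0.28, -0.28, -0.25]
```

Call:
{"method": "carry_out", "body": {"plan": [{"grip": 0, "dp": [-0.001, 0.003, 0.008], "rotation": [-0.3, -0.3, -0.3]}, {"grip": 0, "dp": [0, 0, 0], "rotation": [0, 0, 0]}]}}

```text
time_s: 2.53
tool_pos: [0.6046, -0.2379, 0.0482]
tool_rot: [-179.9, -0.0, -83.9]
force: [-1.5, 0.1, -0.1]
grip_width: 0.0872
```

```bash
python3 -c "
from h import *
plan([.602,-.238,.046],-84,step=.02)"
```

```text
at [ 0.6046 -0.2379  0.0482] [-1.7989e+02 -2.0000e-02 -8.3870e+01] F [-1.5  0.1 -0.1] w 0.0872 t 2.53 n 1
[-0.0002, 0.0026, 0.0022] [-0.11, -0.02, 0.13]
```

Call:
{"method": "carry_out", "body": {"plan": [{"grip": 0.4, "dp": [0, 0.002, 0.002], "rotation": [0, 0, 0]}, {"grip": 0.6, "dp": [0, 0, 0], "rotation": [0, 0, 0]}, {"grip": 0.8, "dp": [0, 0, 0], "rotation": [0, 0, 0]}, {"grip": 1, "dp": [0, 0, 0], "rotation": [0, 0, 0]}, {"grip": 1, "dp": [0, 0, 0], "rotation": [0, 0, 0]}, {"grip": 1, "dp": [0, 0, 0], "rotation": [0, 0, 0]}], "force": 30}}

```text
time_s: 3.03
tool_pos: [0.604, -0.2388, 0.0485]
tool_rot: [-179.7, -0.1, -83.9]
force: [-0.2, -0.2, -0.1]
grip_width: 0.0548
```

```bash
python3 -c "
from h import *
plan([.603,-.238,.20],-84,step=.02)"
```

```text
at [ 0.604  -0.2388  0.0485] [-1.7969e+02 -1.4000e-01 -8.3860e+01] F [-0.2 -0.2 -0.1] w 0.0548 t 3.03 n 8
[-0.0001, 0.0, -0.0189] [-0.04, -0.02, 0.02]
[-0.0001, 0.0, -0.0189] [-0.04, -0.02, 0.02]
[-0.0001, 0.0, -0.0189] [-0.04, -0.02, 0.02]
[-0.0001, 0.0, -0.0189] [-0.04, -0.02, 0.02]
[-0.0001, 0.0001, -0.0189] [-0.04, -0.02, 0.02]
[-0.0001, 0.0001, -0.0189] [-0.04, -0.02, 0.02]
[-0.0001, 0.0001, -0.0189] [-0.04, -0.02, 0.02]
[-0.0001, 0.0001, -0.0189] [-0.04, -0.02, 0.02]
```

Call:
{"method": "carry_out", "body": {"plan": [{"grip": 1, "dp": [0, 0, 0], "rotation": [0, 0, 0]}, {"grip": 1, "dp": [0, 0, 0], "rotation": [0, 0, 0]}, {"grip": 1, "dp": [0, 0, 0], "rotation": [0, 0, 0]}, {"grip": 1, "dp": [0, 0, 0], "rotation": [0, 0, 0]}, {"grip": 1, "dp": [0, 0, 0], "rotation": [0, 0, 0]}], "force": 30}}

```text
time_s: 3.45
tool_pos: [0.6041, -0.2388, 0.0487]
tool_rot: [-179.7, -0.2, -83.9]
force: [0.4, 0.6, 0.4]
grip_width: 0.0438
```

Call:
{"method": "carry_out", "body": {"plan": [{"grip": 1, "dp": [0, 0, -0.01], "rotation": [0, 0, 0]}, {"grip": 1, "dp": [0, 0, -0.02], "rotation": [0, 0, 0]}, {"grip": 1, "dp": [0, 0, -0.03], "rotation": [0, 0, 0]}, {"grip": 1, "dp": [0, 0, -0.03], "rotation": [0, 0, 0]}, {"grip": 1, "dp": [0, 0, -0.03], "rotation": [0, 0, 0]}, {"grip": 1, "dp": [0, 0, -0.03], "rotation": [0, 0, 0]}, {"grip": 1, "dp": [0, 0, -0.03], "rotation": [0, 0, 0]}, {"grip": 1, "dp": [0, 0, 0], "rotation": [0, 0, 0]}]}}

```text
time_s: 4.12
tool_pos: [0.5992, -0.2369, 0.2349]
tool_rot: [179.7, 0.2, -83.8]
force: [1.2, -1.7, -0.7]
grip_width: 0.0437
```

```bash
python3 -c "
from h import *
plan([.639,.182,.23],4.5,step=.03)"
```

```text
at [ 0.5992 -0.2369  0.2349] [179.73   0.2  -83.79] F [ 1.2 -1.7 -0.7] w 0.0437 t 4.12 n 15
[-0.0275, -0.0057, 0.0004] [0.0, 0.02, -5.89]
[-0.0267, -0.0084, 0.0004] [0.0, 0.02, -5.89]
[-0.0257, -0.0111, 0.0004] [0.0, 0.02, -5.89]
[-0.0245, -0.0137, 0.0004] [0.0, 0.02, -5.89]
[-0.0229, -0.0162, 0.0004] [0.0, 0.02, -5.89]
[-0.0211, -0.0184, 0.0003] [0.0, 0.02, -5.89]
[-0.0191, -0.0205, 0.0003] [0.0, 0.02, -5.89]
[-0.0169, -0.0224, 0.0003] [0.0, 0.02, -5.89]
[-0.0146, -0.024, 0.0003] [0.0, 0.02, -5.89]
[-0.012, -0.0253, 0.0003] [0.0, 0.02, -5.89]
[-0.0094, -0.0264, 0.0003] [0.0, 0.02, -5.89]
[-0.0066, -0.0273, 0.0003] [0.0, 0.02, -5.89]
[-0.0038, -0.0278, 0.0003] [0.0, 0.02, -5.89]
[-0.0009, -0.028, 0.0003] [0.0, 0.02, -5.89]
[0.002, -0.028, 0.0003] [0.0, 0.02, -5.89]
```

Call:
{"method": "carry_out", "body": {"plan": [{"grip": 1, "dp": [-0.0275, -0.006, 0], "rotation": [0, 0, -5.9]}, {"grip": 1, "dp": [-0.0267, -0.0084, 0], "rotation": [0, 0, -5.9]}, {"grip": 1, "dp": [-0.0257, -0.011, 0], "rotation": [0, 0, -5.9]}, {"grip": 1, "dp": [-0.0245, -0.0137, 0], "rotation": [0, 0, -5.9]}, {"grip": 1, "dp": [-0.023, -0.016, 0], "rotation": [0, 0, -5.9]}, {"grip": 1, "dp": [-0.021, -0.0184, 0], "rotation": [0, 0, -5.9]}, {"grip": 1, "dp": [-0.019, -0.0205, 0], "rotation": [0, 0, -5.9]}, {"grip": 1, "dp": [-0.017, -0.0224, 0], "rotation": [0, 0, -5.9]}]}}

```text
time_s: 4.78
tool_pos: [0.6176, -0.0175, 0.2388]
tool_rot: [179.6, -0.2, -35.5]
force: [0.7, -0.0, -2.1]
grip_width: 0.0439
```

```bash
python3 -c "
from h import *
plan([.639,.182,.23],4.5,step=.03)"
```

```text
at [ 0.6176 -0.0175  0.2388] [ 1.7963e+02 -1.7000e-01 -3.5540e+01] F [ 0.7 -0.  -2.1] w 0.0439 t 4.78 n 7
[-0.0141, -0.025, 0.001] [0.06, -0.0, -5.72]
[-0.0115, -0.0263, 0.0011] [0.06, -0.0, -5.72]
[-0.0088, -0.0273, 0.0011] [0.06, -0.0, -5.72]
[-0.0061, -0.028, 0.0011] [0.06, -0.0, -5.72]
[-0.0033, -0.0285, 0.0012] [0.06, -0.0, -5.72]
[-0.0004, -0.0287, 0.0012] [0.06, -0.0, -5.72]
[0.0025, -0.0286, 0.0012] [0.06, -0.0, -5.72]
```

Call:
{"method": "carry_out", "body": {"plan": [{"grip": 1, "dp": [-0.014, -0.025, 0.001], "rotation": [0, 0, -5.7]}, {"grip": 1, "dp": [-0.0115, -0.0263, 0.001], "rotation": [0, 0, -5.7]}, {"grip": 1, "dp": [-0.009, -0.0273, 0.001], "rotation": [0, 0, -5.7]}, {"grip": 1, "dp": [-0.006, -0.028, 0.001], "rotation": [0, 0, -5.7]}, {"grip": 1, "dp": [-0.0033, -0.0285, 0.001], "rotation": [0, 0, -5.7]}, {"grip": 1, "dp": [0, -0.0287, 0.001], "rotation": [0, 0, -5.7]}, {"grip": 1, "dp": [0.0025, -0.025, 0.001], "rotation": [0, 0, -5.7]}, {"grip": 1, "dp": [0, 0, 0], "rotation": [0, 0, 0]}]}}

```text
time_s: 5.45
tool_pos: [0.632, 0.1958, 0.2305]
tool_rot: [179.8, 0.3, 7.1]
force: [-0.7, 1.2, -1.6]
grip_width: 0.044
```

```bash
python3 -c "
from h import *
plan([.639,.182,.19],4.5,step=.03)"
```

```text
at [0.632  0.1958 0.2305] [179.79   0.25   7.15] F [-0.7  1.2 -1.6] w 0.044 t 5.45 n 2
[0.0027, 0.0072, 0.0203] [0.11, 0.12, 1.32]
[0.0028, 0.0072, 0.0203] [0.11, 0.12, 1.32]
```

Call:
{"method": "carry_out", "body": {"plan": [{"grip": 1, "dp": [0.003, 0.007, 0.018], "rotation": [0, 0, 1.3]}, {"grip": 1, "dp": [0.002, 0.005, 0.015], "rotation": [0, 0, 1.3]}, {"grip": 1, "dp": [0, 0, 0], "rotation": [0, 0, 0]}, {"grip": 1, "dp": [0, 0, 0], "rotation": [0, 0, 0]}]}}

```text
time_s: 5.78
tool_pos: [0.6367, 0.1881, 0.1971]
tool_rot: [179.8, 0.3, 4.8]
force: [-0.6, -0.6, -1.2]
grip_width: 0.0432
```

```bash
python3 -c "
from h import *
plan([.639,.182,.185],4.5,step=.03)
import cv2
im=env.read_camera('scene')[170:320,200:400,::-1]
cv2.imwrite('pics/s3.png',cv2.resize(im,None,fx=4,fy=4,interpolation=2))"
```

```text
at [0.6367 0.1881 0.1971] [179.85   0.29   4.8 ] F [-0.6 -0.6 -1.2] w 0.0432 t 5.78 n 1
[0.0018, 0.0062, 0.0121] [0.15, 0.29, 0.3]
```

View pics/s3.png

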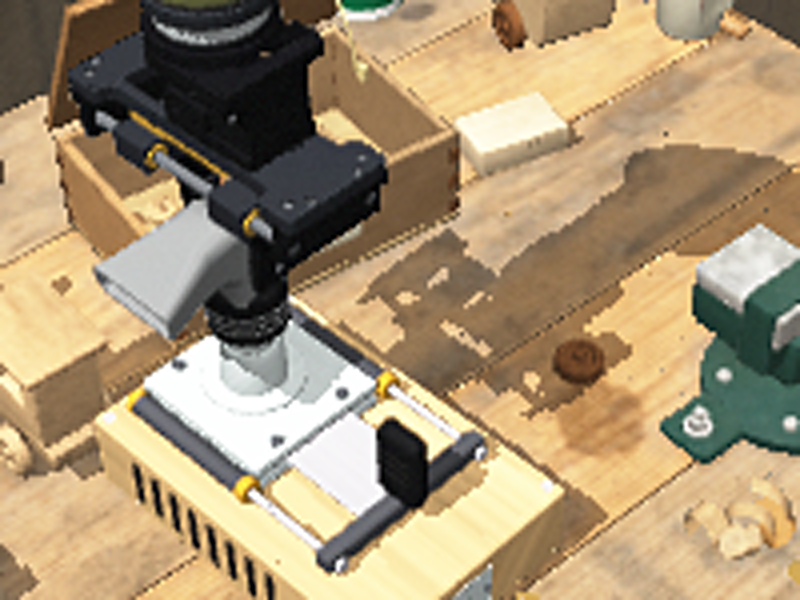

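The nozzle hangs just above the spigot with its mouth to the left. The cuff's lower rim spans columns 207–290 and its lowest point is at about (250,345). The spigot sides are at about 220 and 287. I'll compare these with the model.

```bash
python3 -c "
from h import *
def circ(n,c,r,z):
    t=np.linspace(0,6.28,100);uv=proj(n,np.c_[c[0]+r*np.cos(t),c[1]+r*np.sin(t),0*t+z])
    return (uv.min(0)-[200,170]+.5)*4,(uv.max(0)-[200,170]+.5)*4
c=np.array([.6367,.1881]);d=np.array([0,1])
print('cuff',circ('scene',c,.02625,.1484),circ('scene',c+.003*d,.02625,.1484),circ('scene',c-.003*d,.02625,.1484))
for s in ([.639,.182],[.642,.182],[.639,.185]): print('spig 99mm',circ('scene',s,.022,.099),'bot',circ('scene',s,.022,.091))
import cv2
im=env.read_camera('top')[180:300,200:330,::-1]
" ; python3 - <<'E'
import cv2
a=cv2.imread("pics/top0.png")[205:255,235:285]
b=cv2.imread("pics/scene0.png")[230:280,240:290]
c=cv2.imread("pics/s3.png")[250:450,150:350]
import numpy as np
o=[cv2.resize(x,(400,400),interpolation=2) for x in(a,b)]
cv2.imwrite("pics/c3.png",np.hstack(o))
E
```

```text
cuff (array([201.72005198, 288.17396528]), array([287.08220555, 348.1821112 ])) (array([197.75462244, 290.37121401]), array([283.24485155, 350.53571569])) (array([205.67500382, 285.98241322]), array([290.90945963, 345.83481835]))
spig 99mm (array([221.12632778, 341.33065182]), array([290.24908745, 391.26871424])) bot (array([222.17064881, 349.90943299]), array([290.96060293, 399.84295183]))
spig 99mm (array([218.31894116, 338.85206038]), array([287.3563667 , 388.65229755])) bot (array([219.37524929, 347.43100783]), array([288.08068924, 397.22737838]))
spig 99mm (array([217.31942662, 343.52845193]), array([286.54239723, 393.59233443])) bot (array([218.38330692, 352.10763104]), array([287.2725096 , 402.16636538]))
```

View pics/c3.png

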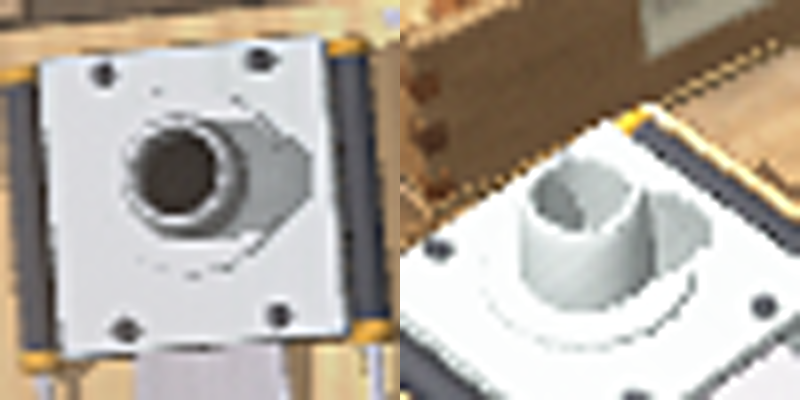

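```bash
python3 - <<'E'
from h import *
np.set_printoptions(precision=4,suppress=True)
f=lambda a,o:o+(a+.5)/8-.5
def ext(n,c,r,z):
    t=np.linspace(0,2*np.pi,181);uv=proj(n,np.c_[c[0]+r*np.cos(t),c[1]+r*np.sin(t),0*t+z]);return uv.min(0),uv.max(0)
H=[(40,58),(322,38),(347,333),(62,355)]
def res(q):
    c=q[:2];r=[]
    lo,hi=ext('scene',c,.022,.099);r+=[lo[0]-f(122,240),hi[0]-f(255,240)]
    lo,hi=ext('scene',c,.022,.092);r+=[hi[1]-f(310,230)]
    lo,hi=ext('scene',c,.0205,.117);r+=[lo[0]-f(125,240),hi[0]-f(245,240)]
    r+=list(proj('top',[c[0],c[1],.123])[0]-[f(175,235),f(172,205)])
    lo,hi=ext('top',c,.0205,.117);r+=[lo[0]-f(130,235)]
    uv=proj('top',T(q[:3],[[q[3],.052,.087],[q[3],-.052,.087],[q[4],-.052,.087],[q[4],.052,.087]]))
    r+=list((uv-[[f(a,235),f(b,205)] for a,b in H]).ravel());return np.array(r)
s=least_squares(res,[.64,.182,4.5,.05,-.05],x_scale=[.01,.01,1,.01,.01]);print(s.x);print(s.fun)
E
```

```text
[ 0.6413  0.1814  3.9323  0.0495 -0.0587]
[-0.3679  0.2677  0.2607 -0.7458  0.5144  0.5691  0.0886 -0.7438  0.0826
  0.1583  0.484  -0.2007  0.1449 -0.072  -0.0627  0.0655]
```

The cuff axis sits about 3 mm on the -y side of the TCP. The spigot is at about (0.641, 0.182), so the target TCP is (0.641, 0.185) at yaw 4.2. Seated, the TCP should read z≈0.140.

Call:
{"method": "carry_out", "body": {"plan": [{"grip": 1, "dp": [0.004, 0.003, 0.01], "rotation": [0, 0.3, 0.6]}, {"grip": 1, "dp": [0, 0, 0], "rotation": [0, 0, 0]}, {"grip": 1, "dp": [0, 0, 0], "rotation": [0, 0, 0]}]}}

```text
time_s: 6.13
tool_pos: [0.6426, 0.1848, 0.1892]
tool_rot: [179.9, -0.3, 4.1]
force: [0.0, 0.3, -0.6]
grip_width: 0.0439
```

```bash
python3 -c "
from h import *
plan([.641,.185,.178],4.2,step=.03)"
```

```text
at [0.6426 0.1848 0.1892] [179.86  -0.29   4.07] F [ 0.   0.3 -0.6] w 0.0439 t 6.13 n 1
[-0.0017, -0.0003, 0.0112] [0.14, -0.29, -0.13]
```

Call:
{"method": "carry_out", "body": {"plan": [{"grip": 1, "dp": [-0.0015, 0, 0.01], "rotation": [0, -0.2, 0]}, {"grip": 1, "dp": [0, 0, 0.006], "rotation": [0, 0, 0]}, {"grip": 1, "dp": [0, 0, 0], "rotation": [0, 0, 0]}, {"grip": 1, "dp": [0, 0, 0], "rotation": [0, 0, 0]}], "force": 40}}

```text
time_s: 6.47
tool_pos: [0.6412, 0.1843, 0.1719]
tool_rot: [179.9, -0.1, 4.0]
force: [0.2, -0.0, -1.7]
grip_width: 0.0433
```

```bash
python3 -c "
from h import *
plan([.641,.185,.16],4.2,step=.03)"
```

```text
at [0.6412 0.1843 0.1719] [ 1.7985e+02 -1.0000e-01  4.0400e+00] F [ 0.2 -0.  -1.7] w 0.0433 t 6.47 n 1
[-0.0002, -0.0008, 0.0119] [0.15, -0.1, -0.16]
```

Call:
{"method": "carry_out", "body": {"plan": [{"grip": 1, "dp": [0, -0.0005, 0.006], "rotation": [0, 0, 0]}, {"grip": 1, "dp": [0, 0, 0.006], "rotation": [0, 0, 0]}, {"grip": 1, "dp": [0, 0, 0], "rotation": [0, 0, 0]}]}}

```text
time_s: 6.72
tool_pos: [0.6412, 0.1849, 0.1588]
tool_rot: [179.9, -0.1, 4.1]
force: [-0.3, -0.4, -2.8]
grip_width: 0.0436
```

```bash
python3 -c "
from h import *
plan([.641,.185,.15],4.2,step=.03);print(env.get_obs()['wrist_torque'])"
```

```text
at [0.6412 0.1849 0.1588] [ 1.7986e+02 -1.0000e-01  4.0500e+00] F [-0.3 -0.4 -2.8] w 0.0436 t 6.72 n 1
[-0.0002, -0.0001, 0.0088] [0.14, -0.1, -0.15]
[ 0.00352083 -0.08988074 -0.02152924]
```

It went over the tip without contact, so I'll carry on.

Call:
{"method": "carry_out", "body": {"plan": [{"grip": 1, "dp": [0, 0, 0.006], "rotation": [0, 0, 0]}, {"grip": 1, "dp": [0, 0, 0.004], "rotation": [0, 0, 0]}, {"grip": 1, "dp": [0, 0, 0], "rotation": [0, 0, 0]}]}}

```text
time_s: 6.97
tool_pos: [0.6415, 0.1848, 0.1477]
tool_rot: [179.8, -0.1, 4.1]
force: [0.1, 0.4, -1.3]
grip_width: 0.0438
```

Call:
{"method": "carry_out", "body": {"plan": [{"grip": 1, "dp": [0, 0, 0.004], "rotation": [0, 0, 0]}, {"grip": 1, "dp": [0, 0, 0.003], "rotation": [0, 0, 0]}, {"grip": 1, "dp": [0, 0, 0], "rotation": [0, 0, 0]}]}}

```text
time_s: 7.22
tool_pos: [0.6417, 0.1847, 0.14]
tool_rot: [179.8, -0.2, 4.0]
force: [0.9, 0.3, -1.7]
grip_width: 0.0435
```

Call:
{"method": "carry_out", "body": {"plan": [{"grip": 1, "dp": [0, 0, 0.003], "rotation": [0, 0, 0]}, {"grip": 1, "dp": [0, 0, 0.002], "rotation": [0, 0, 0]}]}}

```text
time_s: 7.38
tool_pos: [0.6418, 0.1847, 0.1399]
tool_rot: [179.8, -0.2, 4.0]
force: [-3.1, -1.8, 5.0]
grip_width: 0.0435
```

Call:
{"method": "carry_out", "body": {"plan": [{"grip": 1, "dp": [0, 0, 0.003], "rotation": [0, 0, 0]}, {"grip": 1, "dp": [0, 0, 0.003], "rotation": [0, 0, 0]}]}}

```text
time_s: 7.55
tool_pos: [0.6418, 0.1848, 0.1398]
tool_rot: [179.7, -0.3, 4.0]
force: [-5.1, -3.3, 12.3]
grip_width: 0.0436
```

Call:
{"method": "carry_out", "body": {"plan": [{"grip": 1, "dp": [0, 0, 0.008], "rotation": [0, 0, 0]}, {"grip": 1, "dp": [0, 0, 0.008], "rotation": [0, 0, 0]}]}}

```text
time_s: 7.72
tool_pos: [0.6422, 0.1846, 0.1393]
tool_rot: [179.4, -0.5, 3.9]
force: [-15.4, -6.6, 35.6]
grip_width: 0.044
```

```bash
python3 -c "
from h import *
plan([.641,.185,.14],4.2,step=.03);print(env.get_obs()['wrist_torque'])
import cv2
im=env.read_camera('scene')[170:320,200:400,::-1]
cv2.imwrite('pics/s4.png',cv2.resize(im,None,fx=4,fy=4,interpolation=2))"
```

```text
at [0.6422 0.1846 0.1393] [179.41  -0.53   3.89] F [-15.4  -6.6  35.6] w 0.044 t 7.72 n 1
[-0.0012, -0.0005, -0.0007] [0.59, -0.53, -0.32]
[-1.46834761  3.73352988  0.02356034]
```

View pics/s4.png

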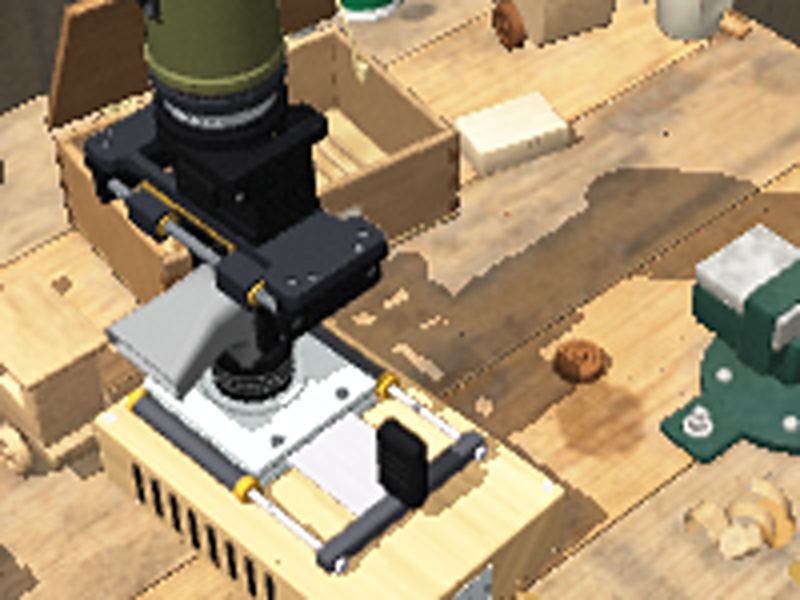

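The cuff is now down on the shoulder (rim bottom at about (252,402)), there is no tube showing, and the mouth points left. I'll relax the push and release.

Call:
{"method": "carry_out", "body": {"plan": [{"grip": 1, "dp": [0, 0, 0], "rotation": [0, 0, 0]}, {"grip": 1, "dp": [0, 0, 0], "rotation": [0, 0, 0]}, {"grip": 0.5, "dp": [0, 0, 0], "rotation": [0, 0, 0]}, {"grip": 0, "dp": [0, 0, 0], "rotation": [0, 0, 0]}, {"grip": 0, "dp": [0, 0, 0], "rotation": [0, 0, 0]}, {"grip": 0, "dp": [0, 0, 0], "rotation": [0, 0, 0]}, {"grip": 0, "dp": [0, 0, 0], "rotation": [0, 0, 0]}, {"grip": 0, "dp": [0, 0, 0], "rotation": [0, 0, 0]}]}}

```text
time_s: 8.43
tool_pos: [0.6432, 0.1857, 0.1426]
tool_rot: [179.4, -0.8, 3.9]
force: [0.2, -0.2, -1.2]
grip_width: 0.0693
```

```bash
python3 -c "
from h import *
plan([.641,.185,.26],4.2,step=.03)"
```

```text
at [0.6432 0.1857 0.1426] [179.45  -0.8    3.9 ] F [ 0.2 -0.2 -1.2] w 0.0693 t 8.43 n 4
[-0.0002, 0.0004, -0.0294] [0.14, -0.2, -0.07]
[-0.0003, 0.0003, -0.0294] [0.14, -0.2, -0.07]
[-0.0004, 0.0003, -0.0294] [0.14, -0.2, -0.07]
[-0.0005, 0.0002, -0.0294] [0.14, -0.2, -0.07]
```

Call:
{"method": "carry_out", "body": {"plan": [{"grip": 0, "dp": [0, 0, 0], "rotation": [0, 0, 0]}, {"grip": 0, "dp": [0, 0, 0], "rotation": [0, 0, 0]}, {"grip": 0, "dp": [0, 0, -0.01], "rotation": [0, -0.4, 0]}, {"grip": 0, "dp": [0, 0, -0.02], "rotation": [0, -0.4, 0]}, {"grip": 0, "dp": [0, 0, -0.035], "rotation": [0, 0, 0]}, {"grip": 0, "dp": [0, 0, -0.035], "rotation": [0, 0, 0]}, {"grip": 0, "dp": [0, 0, -0.02], "rotation": [0, 0, 0]}, {"grip": 0, "dp": [0, 0, 0], "rotation": [0, 0, 0]}]}}

```text
time_s: 9.1
tool_pos: [0.6411, 0.186, 0.2629]
tool_rot: [179.4, 0.5, 3.9]
force: [1.0, 0.1, 0.3]
grip_width: 0.0868
```

```bash
python3 -c "
from h import *
a=np.radians(4.2);e=np.array([np.cos(a),np.sin(a)]);s=np.array([.641,.182])
print('grip',s-.135*e,'pulled',s-.175*e)
plan([*(s-.137*e),.24],-85.8,step=.03)
import cv2
im=env.read_camera('scene')[170:320,200:400,::-1]
cv2.imwrite('pics/s5.png',cv2.resize(im,None,fx=4,fy=4,interpolation=2))"
```

```text
grip [0.50636255 0.17211284] pulled [0.46646997 0.16918332]
at [0.6411 0.186  0.2629] [179.43   0.54   3.92] F [1.  0.1 0.3] w 0.0868 t 9.1 n 13
[-0.0105, 0.0003, 0.0019] [0.07, -0.0, 6.9]
[-0.0104, 0.0016, 0.0019] [0.07, -0.0, 6.9]
[-0.0102, 0.0028, 0.0019] [0.07, -0.0, 6.9]
[-0.0097, 0.0041, 0.0019] [0.07, -0.0, 6.9]
[-0.0092, 0.0052, 0.0019] [0.07, -0.0, 6.9]
[-0.0085, 0.0063, 0.0018] [0.07, -0.0, 6.9]
[-0.0077, 0.0072, 0.0018] [0.07, -0.0, 6.9]
[-0.0068, 0.0081, 0.0018] [0.07, -0.0, 6.9]
[-0.0057, 0.0089, 0.0018] [0.07, -0.0, 6.9]
[-0.0046, 0.0095, 0.0018] [0.07, -0.0, 6.9]
[-0.0034, 0.01, 0.0018] [0.07, -0.0, 6.9]
[-0.0022, 0.0103, 0.0018] [0.07, -0.0, 6.9]
[-0.001, 0.0105, 0.0018] [0.07, -0.0, 6.9]
```

View pics/s5.png

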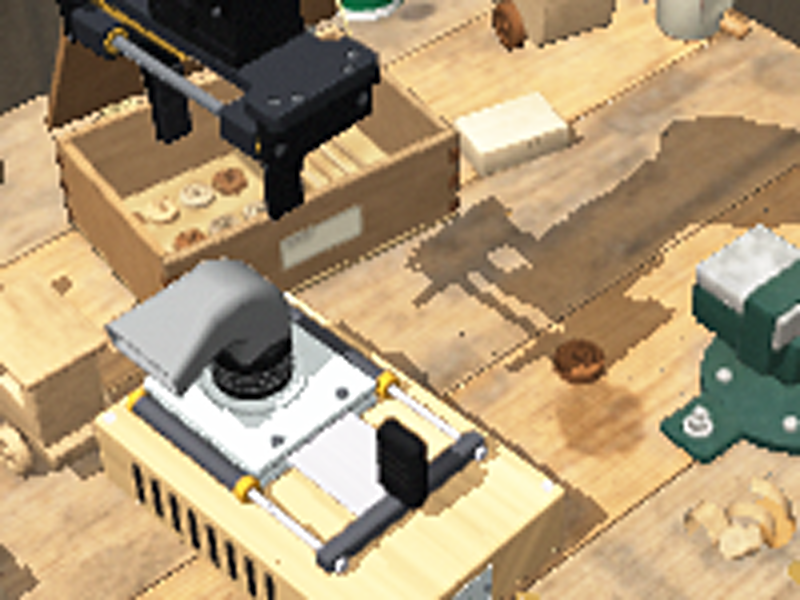

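The nozzle stays seated and hasn't moved after release (mouth tip still at (107,325), cuff bottom still at about (252,402)). Next I'll go above the gate grip.

```bash
python3 - <<'E'
from h import *
import cv2
a,b=[cv2.imread(f"pics/s{i}.png",0)[290:400,100:200].astype(np.float32) for i in(4,5)]
print(cv2.phaseCorrelate(a,b))
t=np.linspace(0,6.28,100);
for z in(.091,.094): print((proj('scene',np.c_[.6415+.02625*np.cos(t),.182+.02625*np.sin(t),0*t+z]).max(0)-[200,170]+.5)*4)
E
```

```text
((-0.006124377264654868, -0.35596337414498436), 0.5489995510578155)
[295.17831381 402.62165351]
[294.92020525 399.41621992]
```

Call:
{"method": "carry_out", "body": {"plan": [{"grip": 0, "dp": [-0.0105, 0, 0], "rotation": [0, 0, 6.9]}, {"grip": 0, "dp": [-0.0104, 0.0016, 0], "rotation": [0, 0, 6.9]}, {"grip": 0, "dp": [-0.0102, 0.0028, 0], "rotation": [0, 0, 6.9]}, {"grip": 0, "dp": [-0.0097, 0.004, 0], "rotation": [0, 0, 6.9]}, {"grip": 0, "dp": [-0.0092, 0.0052, 0], "rotation": [0, 0, 6.9]}, {"grip": 0, "dp": [-0.0085, 0.0063, 0], "rotation": [0, 0, 6.9]}, {"grip": 0, "dp": [-0.0077, 0.0072, 0], "rotation": [0, 0, 6.9]}, {"grip": 0, "dp": [-0.0068, 0.008, 0], "rotation": [0, 0, 6.9]}]}}

```text
time_s: 9.82
tool_pos: [0.5506, 0.1757, 0.2494]
tool_rot: [178.4, 0.3, -53.3]
force: [0.1, 0.6, -0.4]
grip_width: 0.0872
```

Call:
{"method": "carry_out", "body": {"plan": [{"grip": 0, "dp": [-0.0057, 0.009, 0], "rotation": [0, 0, 6.9]}, {"grip": 0, "dp": [-0.0046, 0.0095, 0], "rotation": [0, 0, 6.9]}, {"grip": 0, "dp": [-0.0034, 0.01, 0], "rotation": [0, 0, 6.9]}, {"grip": 0, "dp": [-0.0022, 0.01, 0], "rotation": [0, 0, 6]}, {"grip": 0, "dp": [0, 0, 0], "rotation": [0, 0, 0]}]}}

```text
time_s: 10.23
tool_pos: [0.5013, 0.1706, 0.2422]
tool_rot: [177.7, -0.7, -81.3]
force: [-0.4, 0.9, 0.3]
grip_width: 0.0868
```

```bash
python3 -c "
from h import *
plan([.506,.172,.2],-85.8,step=.03);print(env.get_obs()['qpos'].round(0))"
```

```text
at [0.5013 0.1706 0.2422] [177.73  -0.65 -81.28] F [-0.4  0.9  0.3] w 0.0868 t 10.23 n 2
[-0.0006, -0.0032, 0.021] [1.12, -0.37, 2.25]
[-0.0006, -0.0028, 0.0211] [1.12, -0.37, 2.25]
[  10.    7.  -35.   96.    4.   81. -106.]
```

Call:
{"method": "carry_out", "body": {"plan": [{"grip": 0, "dp": [0, -0.003, 0.02], "rotation": [1.1, -0.4, 2.2]}, {"grip": 0, "dp": [0, -0.002, 0.02], "rotation": [1.1, -0.4, 2]}, {"grip": 0, "dp": [0, 0, 0], "rotation": [0, 0, 0]}]}}

```text
time_s: 10.48
tool_pos: [0.5052, 0.1702, 0.1988]
tool_rot: [180.0, 0.0, -85.2]
force: [-0.7, 0.1, -0.2]
grip_width: 0.0869
```

```bash
python3 -c "
from h import *
plan([.506,.172,.12],-85.8,step=.02)"
```

```text
at [0.5052 0.1702 0.1988] [ 1.800e+02  4.000e-02 -8.518e+01] F [-0.7  0.1 -0.2] w 0.0869 t 10.48 n 4
[-0.0004, -0.0002, 0.0197] [0.0, 0.01, 0.16]
[-0.0004, -0.0002, 0.0197] [0.0, 0.01, 0.16]
[-0.0004, -0.0002, 0.0197] [0.0, 0.01, 0.16]
[-0.0004, -0.0002, 0.0197] [0.0, 0.01, 0.16]
```

Call:
{"method": "carry_out", "body": {"plan": [{"grip": 0, "dp": [-0.0005, 0, 0.02], "rotation": [0, 0, 0.3]}, {"grip": 0, "dp": [-0.0005, 0, 0.02], "rotation": [0, 0, 0.3]}, {"grip": 0, "dp": [-0.0005, 0, 0.02], "rotation": [0, 0, 0]}, {"grip": 0, "dp": [0, 0, 0.02], "rotation": [0, 0, 0]}, {"grip": 0, "dp": [0, 0, 0.01], "rotation": [0, 0, 0]}, {"grip": 0, "dp": [0, 0, 0], "rotation": [0, 0, 0]}]}}

```text
time_s: 10.98
tool_pos: [0.507, 0.1708, 0.1053]
tool_rot: [179.8, 0.0, -84.8]
force: [-0.4, -0.5, 0.3]
grip_width: 0.087
```

```bash
python3 -c "
from h import *
plan([.506,.172,.098],-85.8,step=.02)
import cv2
im=env.read_camera('scene')[170:320,200:400,::-1]
cv2.imwrite('pics/s6.png',cv2.resize(im,None,fx=4,fy=4,interpolation=2))"
```

```text
at [0.507  0.1708 0.1053] [ 1.7984e+02  1.0000e-02 -8.4820e+01] F [-0.4 -0.5  0.3] w 0.087 t 10.98 n 1
[-0.0012, 0.0009, 0.0073] [0.16, 0.01, 0.98]
```

View pics/s6.png

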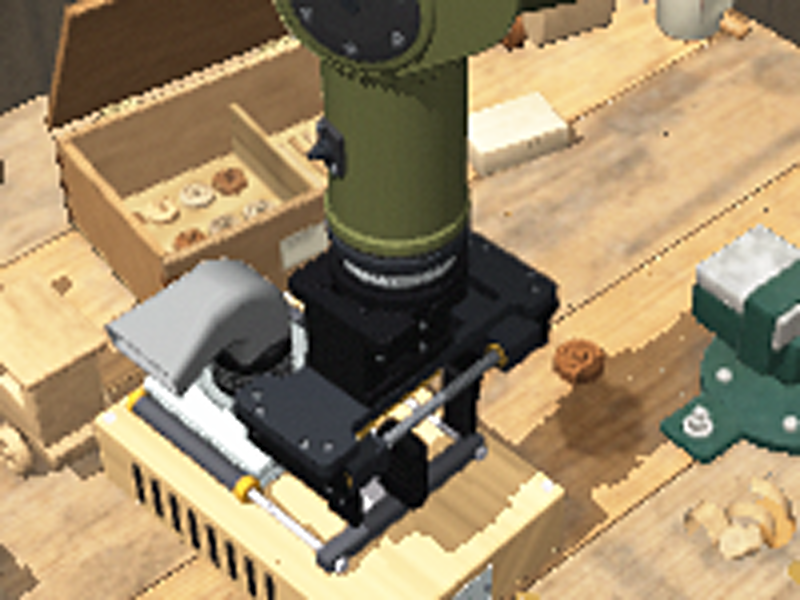

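The fingers straddle the black grip (left finger at about (345,490), right at about (462,390), block at (405,460)) and are clear of the nozzle. I'll go the last bit down and close.

Call:
{"method": "carry_out", "body": {"plan": [{"grip": 0, "dp": [-0.001, 0.001, 0.006], "rotation": [0, 0, 0.9]}, {"grip": 0.5, "dp": [0, 0, 0], "rotation": [0, 0, 0]}, {"grip": 1, "dp": [0, 0, 0], "rotation": [0, 0, 0]}, {"grip": 1, "dp": [0, 0, 0], "rotation": [0, 0, 0]}, {"grip": 1, "dp": [0, 0, 0], "rotation": [0, 0, 0]}, {"grip": 1, "dp": [0, 0, 0], "rotation": [0, 0, 0]}, {"grip": 1, "dp": [0, 0, 0], "rotation": [0, 0, 0]}, {"grip": 1, "dp": [0, 0, 0], "rotation": [0, 0, 0]}], "force": 50}}

```text
time_s: 11.7
tool_pos: [0.5105, 0.1733, 0.1056]
tool_rot: [-179.6, 0.1, -85.7]
force: [0.0, 1.1, 0.1]
grip_width: 0.0483
```

Call:
{"method": "carry_out", "body": {"plan": [{"grip": 1, "dp": [0, 0, 0], "rotation": [0, 0, 0]}, {"grip": 1, "dp": [0, 0, 0], "rotation": [0, 0, 0]}, {"grip": 1, "dp": [0, 0, 0], "rotation": [0, 0, 0]}, {"grip": 1, "dp": [0, 0, 0], "rotation": [0, 0, 0]}, {"grip": 1, "dp": [0, 0, 0], "rotation": [0, 0, 0]}, {"grip": 1, "dp": [0, 0, 0], "rotation": [0, 0, 0]}], "force": 50}}

```text
time_s: 12.2
tool_pos: [0.5107, 0.1712, 0.1059]
tool_rot: [-179.6, -0.1, -85.7]
force: [-0.8, 2.4, 0.6]
grip_width: 0.0156
```

```bash
python3 -c "
from h import *
plan([.506,.172,.098],-85.8,step=.02)"
```

```text
at [0.5107 0.1712 0.1059] [-1.796e+02 -9.000e-02 -8.573e+01] F [-0.8  2.4  0.6] w 0.0156 t 12.2 n 1
[-0.0011, 0.0047, 0.0078] [-0.4, -0.09, 0.07]
```

Call:
{"method": "carry_out", "body": {"plan": [{"grip": 1, "dp": [0, 0.006, 0], "rotation": [0, 0, 0]}, {"grip": 1, "dp": [0, 0.006, 0], "rotation": [0, 0, 0]}, {"grip": 1, "dp": [0, 0.006, 0], "rotation": [0, 0, 0]}, {"grip": 1, "dp": [0, 0.006, 0], "rotation": [0, 0, 0]}]}}

```text
time_s: 12.53
tool_pos: [0.494, 0.17, 0.1059]
tool_rot: [-178.6, 0.1, -85.7]
force: [7.4, 1.1, -5.1]
grip_width: 0.0159
```

```bash
python3 -c "
from h import *
plan([.4708,.1683,.106],-85.7,step=.02)"
```

```text
at [0.494  0.17   0.1059] [-1.7864e+02  1.4000e-01 -8.5740e+01] F [ 7.4  1.1 -5.1] w 0.0159 t 12.53 n 2
[-0.0, 0.0116, -0.0003] [-0.68, 0.07, -0.02]
[-0.0, 0.0117, -0.0002] [-0.68, 0.07, -0.02]
```

Call:
{"method": "carry_out", "body": {"plan": [{"grip": 1, "dp": [0, 0.007, 0], "rotation": [-0.4, 0, 0]}, {"grip": 1, "dp": [0, 0.007, 0], "rotation": [-0.4, 0, 0]}, {"grip": 1, "dp": [0, 0.007, 0], "rotation": [-0.4, 0, 0]}]}}

```text
time_s: 12.78
tool_pos: [0.4794, 0.1688, 0.1059]
tool_rot: [-178.9, 0.3, -85.7]
force: [9.2, 1.0, -7.3]
grip_width: 0.015
```

```bash
python3 -c "
from h import *
plan([.4708,.1683,.106],-85.7,step=.02)"
```

```text
at [0.4794 0.1688 0.1059] [-178.89    0.3   -85.71] F [ 9.2  1.  -7.3] w 0.015 t 12.78 n 1
[-0.0001, 0.0086, -0.0003] [-1.11, 0.3, -0.02]
```

Call:
{"method": "carry_out", "body": {"plan": [{"grip": 1, "dp": [0, 0.006, 0.001], "rotation": [-0.4, 0, 0]}, {"grip": 1, "dp": [0, 0.005, 0.001], "rotation": [-0.4, 0, 0]}]}}

```text
time_s: 12.95
tool_pos: [0.4751, 0.1685, 0.1059]
tool_rot: [-178.8, 0.4, -85.7]
force: [9.9, 0.4, -2.9]
grip_width: 0.0156
```

Call:
{"method": "carry_out", "body": {"plan": [{"grip": 1, "dp": [0, 0.0035, 0.001], "rotation": [0, 0, 0]}, {"grip": 1, "dp": [0, 0.0035, 0.001], "rotation": [0, 0, 0]}]}}

```text
time_s: 13.12
tool_pos: [0.4749, 0.1685, 0.1059]
tool_rot: [-177.8, 0.5, -85.7]
force: [9.3, 0.5, -3.1]
grip_width: 0.0155
```

```bash
python3 -c "
from h import *
plan([.4708,.1683,.106],-85.7,step=.02)
import cv2
im=env.read_camera('top');cv2.imwrite('pics/t7.png',im[...,::-1])
im=env.read_camera('scene');cv2.imwrite('pics/s7.png',im[...,::-1])"
```

```text
at [0.4749 0.1685 0.1059] [-177.85    0.51  -85.69] F [ 9.3  0.5 -3.1] w 0.0155 t 13.12 n 1
[-0.0001, 0.0041, -0.0003] [-2.15, 0.51, 0.01]
```

```bash
cat >> h.py <<'E'
def gp(p,e): return np.array(p)-.019*Ro.from_euler("xyz",e,degrees=True).apply([0,0,1])
def pull():
    o=env.get_obs();a=np.radians(4.2);d=gp([.5107,.1712,.1059],[-179.6,-.09,-85.73])-gp(o["tool_pos"],o["tool_rot"])
    print("pull mm",1000*(d@[np.cos(a),np.sin(a),0]),"tcp",o["tool_pos"].round(4),o["tool_rot"].round(2),o["force"].round(1))
E
python3 -c "
from h import *
pull()"
```

```text
pull mm 36.71475051984726 tcp [0.4747 0.1685 0.1059] [-177.86    0.5   -85.68] [ 8.9  0.  -3.3]
```

Call:
{"method": "carry_out", "body": {"plan": [{"grip": 1, "dp": [0, 0.006, 0.001], "rotation": [-0.8, 0, 0]}, {"grip": 1, "dp": [0, 0.006, 0.001], "rotation": [-0.8, 0, 0]}]}}

```text
time_s: 13.38
tool_pos: [0.4704, 0.1682, 0.1059]
tool_rot: [-178.4, 0.6, -85.7]
force: [9.8, 0.4, -5.0]
grip_width: 0.0158
```

```bash
python3 -c "
from h import *
pull()"
```

```text
pull mm 40.79481283996345 tcp [0.4704 0.1682 0.1059] [-178.44    0.61  -85.66] [ 9.8  0.4 -5. ]
```

Call:
{"method": "carry_out", "body": {"plan": [{"grip": 1, "dp": [0, 0.003, 0.001], "rotation": [-0.7, 0, 0]}, {"grip": 1, "dp": [0, 0.0028, 0.001], "rotation": [-0.7, 0, 0]}]}}

```text
time_s: 13.55
tool_pos: [0.4717, 0.1683, 0.1059]
tool_rot: [-178.9, 0.7, -85.6]
force: [8.8, 0.7, -4.6]
grip_width: 0.0158
```

```bash
python3 - <<'E'
from h import *
pull()
import cv2
t=env.read_camera('top')[...,::-1];s=env.read_camera('scene')[...,::-1]
cv2.imwrite('pics/t8.png',t);cv2.imwrite('pics/s8.png',s)
pull()
A=[.6413,.1814,4.0];B=[.641,.182,4.2]
for n in('top','scene'): print(n,proj(n,T(B,[[-.0587,.052,.087],[-.0587,0,.087],[-.0587,-.052,.087],[-.175,0,.139]])).round(1).tolist())
a=cv2.resize(t[195:295,225:305],(480,600),interpolation=2);b=cv2.resize(s[235:325,235:283],(320,600),interpolation=2)
cv2.imwrite('pics/c8.png',np.hstack([a,b]))
E
```

```text
pull mm 39.326852789966956 tcp [0.4717 0.1683 0.1059] [-178.87    0.69  -85.61] [ 8.8  0.7 -4.6]
pull mm 38.97650267583423 tcp [0.4721 0.1683 0.1059] [-178.85    0.7   -85.62] [ 9.6  0.8 -4.6]
top [[242.1, 249.2], [260.0, 247.6], [278.0, 246.1], [260.8, 288.5]]
scene [[263.2, 287.0], [278.8, 275.7], [293.6, 264.8], [312.1, 287.0]]
```

View pics/c8.png

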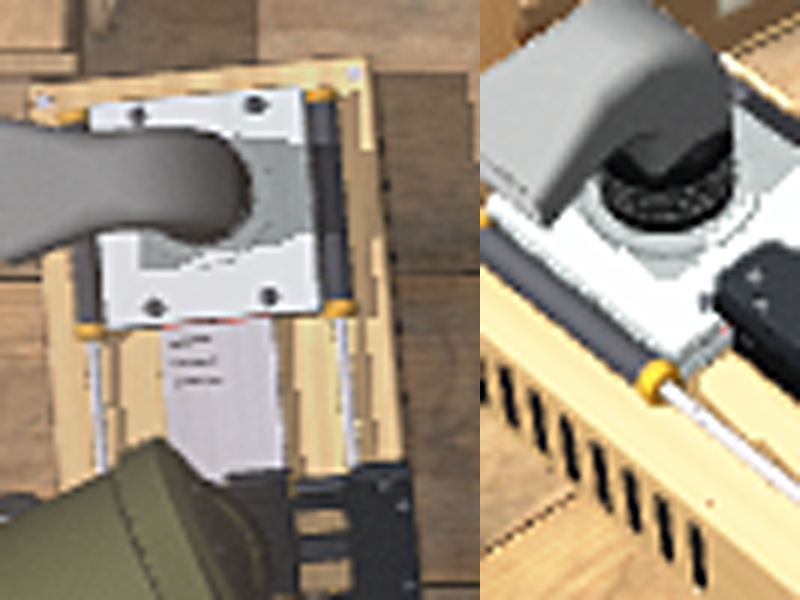

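In the top view the red line shows just at the housing edge (about (205,321)), with the black lines at rows 341, 362 and 383 below it. The nozzle is seated with its mouth to the left. Kinematics give 39.0 mm, so I'll add about 1 mm and watch it settle.

Call:
{"method": "carry_out", "body": {"plan": [{"grip": 1, "dp": [0, 0.0045, 0.001], "rotation": [-0.7, 0, 0]}, {"grip": 1, "dp": [0, 0.0038, 0.001], "rotation": [-0.5, 0, 0]}, {"grip": 1, "dp": [0, 0.0033, 0.001], "rotation": [-0.5, 0, 0]}]}}

```text
time_s: 13.9
tool_pos: [0.4725, 0.1684, 0.1059]
tool_rot: [-179.0, 0.8, -85.5]
force: [8.4, 0.6, -4.0]
grip_width: 0.0158
```

```bash
cat > chk.py <<'E'
from h import *
import cv2
pull()
for i in range(8): t=env.read_camera('top')
pull()
r=t.astype(int)[240:256,250:276];m=r[...,0]-r[...,1:].max(2)
# red strength per row relative to red-line column, and black-line positions
print(m.max(1), m.clip(15).__sub__(15).sum())
g=t.astype(int)[244:264,254:261].sum(2).mean(1).round(0);print(g)
E
python3 chk.py
```

```text
pull mm 38.49293983439261 tcp [0.4725 0.1684 0.1059] [-178.95    0.84  -85.53] [ 8.4  0.6 -4. ]
pull mm 38.37204666112011 tcp [0.4727 0.1684 0.1059] [-178.94    0.84  -85.54] [ 8.4  1.9 -5.5]
[-3 -3 -3 -4 -3  2  2 21 34 33 34 33 36 36 35 36] 542
[667. 668. 673. 694. 398. 613. 612. 369. 615. 607. 463. 485. 608. 605.
 357. 609. 591. 583. 583. 585.]
```

Call:
{"method": "carry_out", "body": {"plan": [{"grip": 1, "dp": [0, 0.0052, 0.001], "rotation": [-0.5, 0, 0]}]}}

```text
time_s: 14.38
tool_pos: [0.4718, 0.1683, 0.1059]
tool_rot: [-178.9, 0.9, -85.5]
force: [9.6, 1.4, -5.2]
grip_width: 0.0158
```

```bash
python3 chk.py
```

```text
pull mm 39.269673858674494 tcp [0.4718 0.1683 0.1059] [-178.87    0.89  -85.52] [ 9.6  1.4 -5.2]
pull mm 39.55286537828362 tcp [0.4715 0.1683 0.1059] [-178.9     0.88  -85.51] [ 8.9  1.2 -4.8]
[ -3  -3  -3  -3  -3   1   3  92 113 111  33  33  34  37  35  35] 1421
[667. 667. 675. 700. 352. 591. 613. 466. 473. 611. 607. 373. 614. 607.
 418. 542. 595. 585. 584. 585.]
```

Call:
{"method": "carry_out", "body": {"plan": [{"grip": 1, "dp": [0, 0.0039, 0.001], "rotation": [-0.5, 0, 0]}]}}

```text
time_s: 14.87
tool_pos: [0.4715, 0.1683, 0.1059]
tool_rot: [-178.9, 0.9, -85.5]
force: [7.7, 0.7, -4.2]
grip_width: 0.0158
```

```bash
python3 chk.py; python3 - <<'E'
import cv2,numpy as np
from h import *
im=env.read_camera('top')[...,::-1];cv2.imwrite('pics/t9.png',im)
r=im[...,::-1].astype(int)[244:252,250:274];print(r[...,0]-r[...,1:].max(2))
print(r[...,1])
E
```

```text
pull mm 39.58029777136291 tcp [0.4715 0.1683 0.1059] [-178.88    0.91  -85.49] [ 7.7  0.7 -4.2]
pull mm 39.57749787009023 tcp [0.4715 0.1683 0.1059] [-178.87    0.92  -85.49] [ 9.6  1.  -3.9]
[ -3  -3  -3  -2  -2   3   2  92 114 109  34  33  35  36  36  35] 1427
[666. 667. 676. 699. 355. 588. 613. 466. 473. 611. 608. 373. 614. 606.
 416. 544. 595. 585. 583. 583.]
[[ -5  -5  -5  -3  -4  -4  -4  -5  -4  -4  -3  -4  -4  -5  -6  -6  -5  -4
   -5  -4  -4  -5  -5  -5]
 [  3   0  -5  -5  -4  -4  -4  -4  -4  -5  -4  -5  -4  -4  -6  -5  -5  -4
  -10  -5   0 -11  -5  -7]
 [  3   1  -1  -7  -4  -5  -5  -5  -5  -5  -5  -7  -5  -7  -8  -8  -8  -9
  -11 -12 -10  -6 -10 -12]
 [  1   1 -10  -7  -6  -8  -7  -8  -9  -9 -11 -11 -12 -13 -15 -16  17  29
   29  92  32   0  11  13]
 [ -9 -10 -11 -12 -14  17  27  28  52  39  28  91  63  97 114  65  55   6
   -8 -10   5  25  27  28]
 [ 12   2  88 109  66  55   5  -6  -6  -7  -8  -7 -10 -12 -11 -10  -8  -6
   -3  -9   8  22  25  25]
 [ 33  17  -5 -13  -8  -7  -3  -4  -3  -4  -5  -2  -3  -5  -3  -5  -2  -4
   -3  -6  10  23  26  23]
 [ 29  25   3  -5  -3  -1  
[... 183 characters left out ...]
94 215 227 222 221 221 222 221 222 222 222 222 223 223 224 226 233
  187 100  78 223 235 231]
 [ 76  89 132 214 223 224 223 224 224 226 226 225 226 226 227 228 232 238
  248 209 248 252 246 241]
 [104  91 217 232 228 230 231 234 236 237 238 236 233 231 226 201 155 118
   95  72  74  70  74  66]
 [249 248 237 227 200 156 121  96  67  74  57  56  96 103 101 142 151 189
  208 216 126 111 128 120]
 [ 76  80 103 105 139 151 189 204 203 209 211 209 207 203 200 203 199 195
  201 208 155 124 123 118]
 [201 203 206 198 196 198 199 201 202 205 205 200 201 197 194 197 197 194
  197 204 153 124 122 116]
 [195 192 199 194 195 202 164 151 115 100 136 184 198 194 192 196 195 193
  197 204 156 121 120 116]]
```

Call:
{"method": "carry_out", "body": {"plan": [{"grip": 1, "dp": [0, 0.0044, 0.001], "rotation": [-0.5, 0, 0]}]}}

```text
time_s: 15.4
tool_pos: [0.4712, 0.1683, 0.1059]
tool_rot: [-178.8, 1.0, -85.5]
force: [10.2, 1.3, -5.0]
grip_width: 0.0154
```

```bash
python3 chk.py; python3 chk.py
```

```text
pull mm 39.83064193825023 tcp [0.4712 0.1683 0.1059] [-178.82    0.96  -85.47] [10.2  1.3 -5. ]
pull mm 39.915701668402924 tcp [0.4711 0.1683 0.1059] [-178.83    0.96  -85.47] [10.7  1.4 -5.5]
[ -4  -3  -3  -2  -3   1   3  91 114 109  32  35  36  36  36  37] 1786
[667. 666. 676. 702. 345. 552. 612. 526. 438. 611. 609. 361. 612. 606.
 443. 484. 600. 585. 584. 584.]
pull mm 39.915701668402924 tcp [0.4711 0.1683 0.1059] [-178.83    0.96  -85.47] [10.7  1.4 -5.5]
pull mm 39.87537522668044 tcp [0.4712 0.1683 0.1059] [-178.83    0.96  -85.47] [ 9.7  0.6 -5.1]
[ -4  -3  -3  -2  -2   1   3  90 112 108  33  33  34  37  36  36] 1780
[668. 667. 676. 701. 343. 553. 613. 527. 437. 613. 608. 364. 613. 606.
 444. 484. 600. 585. 584. 584.]
```

```bash
python3 -c "
from h import *
print(env.sign_off());pull()"
```

```text
the job is handed in; nothing more can be done
None
the job is handed in; nothing more can be done
```

I pushed the nozzle home on the spigot, with the mouth turned left toward the jig, and let go of it. Then I pulled the gate to the red line. I handed the job in at about 16–17 s, still gripping the gate.

**Nozzle:**
- **Seating:** it stopped dead at TCP z 0.1393–0.1398 m, where 0.1397 m was expected for full seating. The push peaked at about 36 N vertical, roughly 39 N in all including sideways force, which is close to the 40 N limit.
- **After release:** the pictures showed the cuff on the shoulder and less than 0.1 px of movement.

**Gate:**
- **Position:** it held steady at 39.9 mm by arm kinematics over the last 0.8 s, with about 10 N of pull, as the springs should give.
- **Red line:** the last picture I looked at, at about 39 mm, shows it at the housing edge. Later pixel readings still put it there.
- **Limit of the check:** the top camera resolves only about 3 mm per pixel, so the last millimetre rests on the arm kinematics.

**Other things on the bench:** I saw no contact with them in the pictures, but I did not compare their positions before and after.

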